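Show the underside of a spice jar to the stand camera

TASK

The date is stamped under the spice jar with the brown label: take that jar out of the wooden block and hold it in the air with its underside squarely facing the lens of the little stand camera, centred in front of it and about 12 cm away, so that the picture can be taken. Do not touch the camera, and leave the other jars and things where they stand. Finish while still holding the jar steady there; do not put it down or let go.

Things in the scene. Friction and masses are not known exactly. Their poses are not given: they have to be found in the camera images.
- brown_jar_center (a point): Centre (53 mm above the underside) of the jar to show: glass spice jar with a straight round body 44 mm in diameter, green screw cap 45 mm in diameter, 106 mm tall overall, brown and tan label, 80 to 150 g. It stands upright in any one of the three wells of the block. z axis: from the underside to the cap.
- brown_jar_foot (a point): Centre of the underside of the brown-labelled jar, 53 mm below its centre; same axes, so its z axis points up into the jar.
- lens (a point): Centre of the front glass of the stand camera's lens (black barrel 32 mm in diameter in a pale light ring, on a white round head 54 mm in diameter and 56 mm long). Its z axis points out of the lens along the line of sight, which goes upward and leans 0.35 to 0.65 rad from the vertical, roughly towards the robot; lean and bearing vary.
- stand_camera: Stand camera, fixed to the worktop, about 110 mm tall: origin at the centre of the underside of its black round foot (90 mm in diameter), z up; its own -x is the way the lens leans. The head sits in an aluminium fork 82 mm wide over its screws; tilt pivot 78 mm above the worktop, 30 mm behind the lens.
- jar_rack: Light wooden block, 78 x 270 x 30 mm (x, y, z), fixed to the worktop; origin at the centre of its underside, y along the row. Three round wells, 52 mm in diameter and 20 mm deep, at y = -88, 0 and +88 mm; a jar stands in each with 3 mm of play, its underside 10 mm above the worktop.
- red_jar_a_center (a point): Bystander: centre (53 mm up) of a glass spice jar with a straight round body 44 mm in diameter, green screw cap 45 mm in diameter, 106 mm tall overall, with a white label with red peppers and a dark blue band; stands in another well.
- red_jar_b_center (a point): Bystander: centre (53 mm up) of a second jar like the one before, in the remaining well.
- lemon_center (a point): Bystander: centre of a lemon, 78 x 55 x 56 mm, lying on the worktop.
- egg_timer_center (a point): Bystander: centre (24 mm up) of a wind-up kitchen timer, red over white, 62 mm in diameter, 48 mm tall.
- honey_jar_center (a point): Bystander: centre (43 mm up) of a honey jar with a red cap, 58 x 62 x 86 mm.
- brown_jar: The brown-labelled jar itself: origin at the centre of its underside, z up through the cap.
Things that resemble listed ones, but are neither listed nor needed, are in the scene too. Leave any pink or turquoise look-alike of the brown_jar alone.

How it is judged:
On the way:
1. the brown-labelled jar is lifted out of its well in the fingers (height (world z) of brown_jar_foot above 0.06 m and contact force between brown_jar and the fingers above 1 N), for 0.2 s.
At the end, for the whole second after the job is handed in: The jar is held still (under 30 mm/s) in the fingers alone, cap away from the lens: underside centre 90 to 150 mm in front of the lens, within 20 mm of its axis in lens x and y; jar axis within 0.2 rad of the lens axis. Other jars, lemon, kitchen timer and honey jar within 30 mm of where they stood (x of brown_jar_foot in the frame of lens between -0.02 and 0.02 m and y of brown_jar_foot in the frame of lens between -0.02 and 0.02 m and z of brown_jar_foot in the frame of lens between 0.09 and 0.15 m and z of brown_jar_center in the frame of lens above 0.125 m and angle between the z axis of brown_jar_center and the z axis of lens, either way round below 0.2 rad and height (world z) of brown_jar_foot above 0.12 m and linear speed of brown_jar below 0.03 m/s and contact force between brown_jar and the fingers above 1 N and contact force between brown_jar and stand_camera below 0.2 N and distance of each of red_jar_a_center, red_jar_b_center, lemon_center, egg_timer_center, honey_jar_center from where it was at the start of the episode below 0.03 m); the arm keeps its last pose, push and grip.
It fails at once if the stand camera is touched or pushed (over 2 N) (contact force between stand_camera and anything else above 2 N).
It fails at once if another jar, the lemon, the kitchen timer or the honey jar is moved by more than 30 mm (distance of any of red_jar_a_center, red_jar_b_center, lemon_center, egg_timer_center, honey_jar_center from where it was at the start of the episode above 0.03 m).
It fails at once if another jar, the kitchen timer or the honey jar is tipped (angle between any of red_jar_a_center, red_jar_b_center, egg_timer_center, honey_jar_center's own z axis and vertical above 0.5 rad).
It also fails if it takes over 38 s, if anything falls off the work surface, if the arm or the gripper's body presses on something with over 40 N, if the wrist force passes 120 N, or if a joint passes its speed limit or range.

ROBOT

A 7-joint arm with a two-finger parallel gripper is mounted at the origin on a cart in front of the work surface, level with it; the furniture and walls round the work are solid. World frame = base frame: x ahead of the robot, y to its left, z up, the work surface at z = 0. Lengths are in m, angles in rad, forces in N, time in s.
With the tool pointing down it reaches from about 0.425 to 0.875 m from the base axis. Payload 4.7 kg.
Tool frame: the origin (TCP) lies midway between the tips of the shut fingers; the grasp point (between the pads) lies 19 mm behind it (ctrl.grip_point_offset is the distance from the TCP to the grasp point, in m); z points along the fingers, y is the line along which they close (so a half turn about z gives the same grasp; the last joint's range is limited). The gripper opens to 87 mm and grips with 3 to 60 N. Pads are 19 mm wide; open, the fingers measure 117 mm over their backs; the gripper's body (75 mm by 190 mm) begins 51 mm behind the grasp point.
Start: joints at [1.128, 0.321, -0.07, 1.45, 0.023, 1.371, -0.057], TCP at [0.287, -0.583, 0.223] pointing down, gripper open.
Joint ranges: [-2.86, 2.86], [-0.3, 2.09], [-1.38, 1.24], [0.06, 2.45], [-1.56, 4.7], [0.09, 2.05], [-2.69, 2.69]. Speed limits (rad/s): [2.57, 2.57, 3.14, 3.14, 3.14, 3.14, 3.14].

INTERFACE

Orientations are given as a rotation vector (axis times angle).
In Python, from bench import ctrl gives the robot as it stands. The module is installed in compiled form; this text tells all that it offers.
- The arm moves only by the shell command python3 -m handwheel 'ROWS' [OPENING] [FORCE]. ROWS is JSON, a list of rows, each an object of numbers: "x", "y", "z": the shift along the tool's x, y, z in m; "wx", "wy", "wz": the turn, a rotation vector about the tool's x, y, z in degrees. A call has 1 to 10 rows; each row is the pose to reach, as a shift and turn from the pose commanded when the call began, along the tool's axes at that moment; what a row does not reach only later rows make up. A row lasts 1/12 s, in which the tool goes at most 41.7 mm and 7.16 degrees, less where a joint would pass 70% of its speed; a pose out of reach is approached as far as the arm can. A call with a gripper value outside its range is refused whole. OPENING is the finger opening in m, from 0 to 0.087, set as the call begins (- or left out, the last holds). The fingers move at their own pace and stop on an object; FORCE is the grip in N (left out, the last holds). Time passes only in rows, so rows that repeat a pose let the fingers close. It gives the time, the measured TCP pose, the force, the opening and the grip force at its end, in the units of the state.
- ctrl.get_state(): the state, without advancing time (a new reading comes with each control period).
- ctrl.get_image(name): name is "side" or "top" or "wrist"; returns a dict with "image" (420x560x3 uint8, red, green, blue), "K" (3x3 intrinsics, pixels), "world_to_cam" (4x4, takes a point from world to camera coordinates); the wrist camera has in their place "hand_eye" (4x4, takes a point from camera to tool coordinates, whose origin is the TCP and whose axes are the flange's). Camera axes: x right, y down, z forward; pixel columns grow to the right and rows downward; lengths in m; the calibration is good to about 2 mm. A picture is of the moment at which its call begins: read the wrist's pose just before it. There is no depth.
- ctrl.close_job(): hands the job in; it is judged then, once.
The state is a dict: "time": time; "joint_positions": joint angles; "qd": joint speeds; "joint_torque": joint torques, N m; "position": TCP position; "tool_rot": TCP orientation; "ft_force": force on the tool from outside, world axes, zero at the start; "torque": the same for the moment, N m; "grip_width": opening from 0.0 (shut) to 1.0 (fully open); "grip_force": force on a finger pad.
Only numpy, scipy, OpenCV 4.12 (cv2) and the standard library are available. Lean on these libraries where they do the work, as an engineer would, in place of code of your own. Each camera call takes 0.05 s, during which the arm holds its last target. There are 200 camera calls.

## Working session

There is one attempt and no reset: what is moved stays moved. The work goes in short steps, Python scripts to look and compute and a shell command to move; the robot and the scene stay as the last step left them, time stands still between calls to the robot, and variables do not carry over. Pictures are saved under pics/ and viewed, at most 10 in all, crops included, and the job is handed in when it is done.

```bash
mkdir -p pics
cat > h.py <<'E'
import numpy as np,cv2
from scipy.spatial.transform import Rotation as R
from bench import ctrl
def snap(n,f):
    s=ctrl.get_state(); d=ctrl.get_image(n); cv2.imwrite('pics/'+f,d['image'][:,:,::-1])
    K=np.array(d['K'])
    if n=='wrist':
        T=np.eye(4);T[:3,:3]=R.from_rotvec(s['tool_rot']).as_matrix();T[:3,3]=s['position'];W=np.linalg.inv(T@np.array(d['hand_eye']))
    else: W=np.array(d['world_to_cam'])
    np.savez('pics/'+f+'.npz',K=K,W=W); return d['image'],K,W
def load(f): 
    z=np.load('pics/'+f+'.npz'); return z['K'],z['W']
def ray(K,W,u,v):
    C=np.linalg.inv(W); d=C[:3,:3]@np.linalg.inv(K)@[u,v,1]; return C[:3,3],d/np.linalg.norm(d)
def plane(K,W,u,v,z):
    o,d=ray(K,W,u,v); return o+d*(z-o[2])/d[2]
def two(r1,r2):
    A=np.c_[r1[1],-r2[1]]; t=np.linalg.lstsq(A,r2[0]-r1[0],rcond=None)[0]
    a=r1[0]+t[0]*r1[1];b=r2[0]+t[1]*r2[1]; return (a+b)/2,np.linalg.norm(a-b)
def proj(K,W,p):
    q=W[:3,:3]@np.array(p)+W[:3,3]; q=K@q; return q[:2]/q[2]
E
python3 - <<'E'
from h import *
for n in('side','top'):
    im,K,W=snap(n,n+'0.png'); print(n,np.linalg.inv(W)[:3].round(3),K[0,0])
a=cv2.imread('pics/side0.png');b=cv2.imread('pics/top0.png')
E
```

```text
side [[-0.919 -0.252  0.304  0.069]
 [-0.394  0.559 -0.73   1.028]
 [ 0.014 -0.79  -0.613  0.92 ]] 461.84238701563413
top [[-0.01  -0.996  0.092  0.403]
 [-1.     0.011  0.009  0.037]
 [-0.01  -0.091 -0.996  1.16 ]] 443.5863119882651
```

View pics/side0.png

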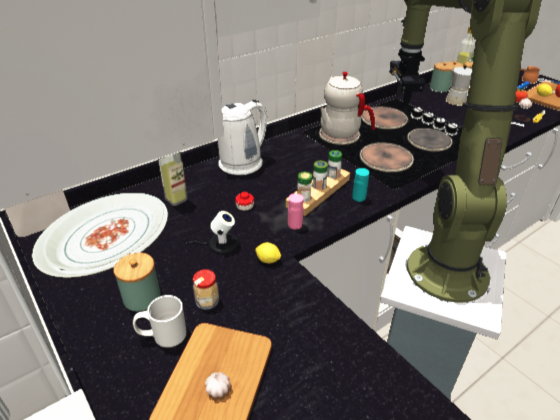

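View pics/top0.png

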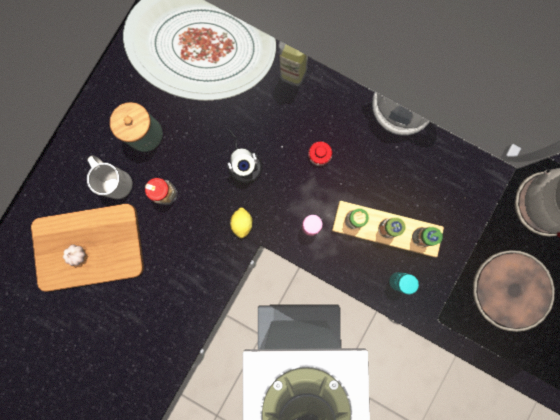

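The rack jars are at side (304,183), (320,175), (335,162) and top (358,218), (395,228), (430,236). The pink (312,225) and turquoise (405,284) look-alikes stand apart. The stand camera is at top (242,164) and side (222,228). I'll enlarge to find the brown label.

Run:
```python
from h import *
a=cv2.imread('pics/side0.png');b=cv2.imread('pics/top0.png')
r=lambda i,x,y,w,h,s:cv2.resize(i[y:y+h,x:x+w],None,fx=s,fy=s,interpolation=cv2.INTER_CUBIC)
o=np.zeros((600,800,3),np.uint8)
o[:300,:400]=r(a,280,140,80,60,5); o[:300,400:]=r(a,190,195,80,60,5)
o[300:,:400]=r(b,340,195,100,75,4); o[300:,400:]=r(b,205,130,80,60,5)
cv2.imwrite('pics/c0.png',o)
```

```text
(no output)
```

View pics/c0.png

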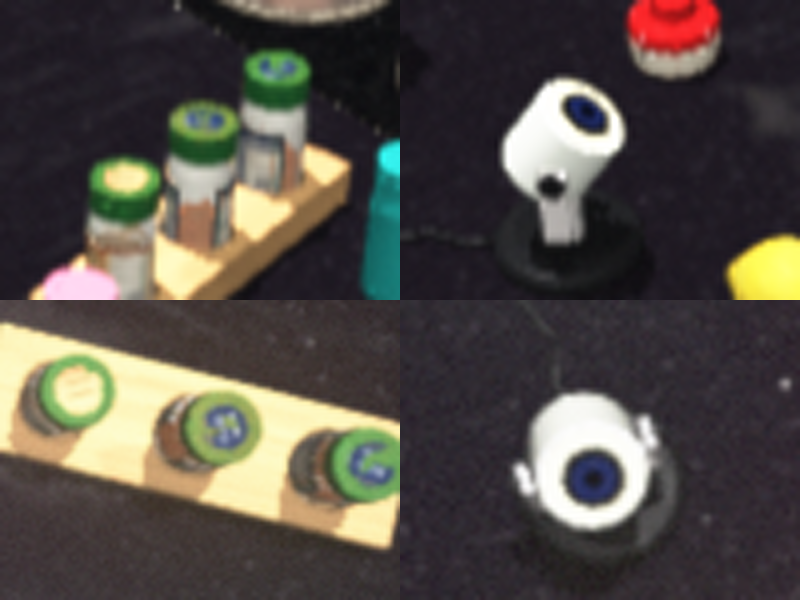

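Run:
```python
from h import *
S=load('side0.png');T=load('top0.png')
tri=lambda s,t:two(ray(*S,*s),ray(*T,*t))
print('lens',tri((227,217.4),(243.6,165.6)))
print('foot',plane(*S,223.6,243,.005),plane(*T,245.6,168,.005))
print('cap',tri((305,175.2),(359,218)),plane(*T,359,218,.116))
print('cap2',plane(*T,395.5,226.7,.116),plane(*T,433,236,.116))
for n,p,z in (('pinkT',(312,225),.1),('turqT',(408,284),.1),('lemon',(242,223),.03),('timer',(320,153),.04),('honey',(158,190),.086)): print(n,plane(*T,*p,z))
print('rack corners',[plane(*T,*p,.03)[:2].round(3) for p in((339,203),(442,224),(437,255),(333,235))])
s=ctrl.get_state();print(s['position'],R.from_rotvec(s['tool_rot']).as_matrix().round(3),s['joint_positions'])
```

```text
lens (array([0.61144726, 0.14437379, 0.09691788]), np.float64(0.002057975863727469))
foot [0.62159087 0.15613878 0.005     ] [0.62403578 0.14877298 0.005     ]
cap (array([ 0.47987397, -0.13007955,  0.11108262]), np.float64(0.001350806860395725)) [ 0.48015104 -0.12907972  0.116     ]
cap2 [ 0.45870607 -0.21417557  0.116     ] [ 0.4359448  -0.30110143  0.116     ]
pinkT [ 0.46579415 -0.01899756  0.1       ]
turqT [ 0.32407184 -0.24293138  0.1       ]
lemon [0.47700299 0.15590186 0.03      ]
timer [ 0.65397315 -0.04565775  0.04      ]
honey [0.55657272 0.35585982 0.086     ]
rack corners [array([ 0.526, -0.093]), array([ 0.469, -0.353]), array([ 0.391, -0.337]), array([ 0.444, -0.076])]
[ 0.28642972 -0.58290976  0.22155358] [[ 0.897  0.441 -0.001]
 [ 0.441 -0.897  0.002]
 [-0.    -0.002 -1.   ]] [ 1.12811449  0.32176289 -0.0701168   1.4515699   0.02261642  1.37083797
 -0.05690353]
```

```bash
cat >> h.py <<'E'
def mat(z,y):
    z=np.array(z,float);z/=np.linalg.norm(z);y=np.array(y,float);y-=z*(y@z);y/=np.linalg.norm(y);return np.c_[np.cross(y,z),y,z]
def togo(p,M):
    s=ctrl.get_state();C=R.from_rotvec(s['tool_rot']).as_matrix()
    print('shift',(C.T@(np.array(p)-s['position'])).round(4),'turn',np.degrees(R.from_matrix(C.T@M).as_rotvec()).round(1))
E
python3 - <<'E'
from h import *
togo([.475,-.129,.25],mat([0,0,-1],[.969,-.248,0]))
d=np.load('pics/top0.png.npz');print(np.array(ctrl.get_image('wrist')['hand_eye']).round(3))
E
```

```text
shift [ 0.3695 -0.3242 -0.0279] turn [ -0.1  -0.  -49.5]
[[ 0.    -0.969 -0.248  0.068]
 [ 1.     0.     0.     0.   ]
 [-0.    -0.248  0.969 -0.163]
 [ 0.     0.     0.     1.   ]]
```

```bash
T='{"x":0.37,"y":-0.324,"z":-0.028,"wz":-49.5}'; python3 -m handwheel '[{"x":0.03,"y":-0.026,"z":-0.01,"wz":-4},{"x":0.06,"y":-0.052,"z":-0.02,"wz":-8},{"x":0.09,"y":-0.078,"z":-0.028,"wz":-12},{"x":0.12,"y":-0.104,"z":-0.028,"wz":-16},{"x":0.15,"y":-0.13,"z":-0.028,"wz":-20},{"x":0.18,"y":-0.156,"z":-0.028,"wz":-24},{"x":0.21,"y":-0.182,"z":-0.028,"wz":-28},{"x":0.24,"y":-0.208,"z":-0.028,"wz":-32},{"x":0.27,"y":-0.234,"z":-0.028,"wz":-36},{"x":0.3,"y":-0.26,"z":-0.028,"wz":-40}]' 0.087
python3 -c "
from h import *
togo([.475,-.129,.25],mat([0,0,-1],[.969,-.248,0]))"
```

```text
shift [ 0.3695 -0.3243 -0.0279] turn [ -0.1  -0.  -49.5]invalid input at $[0]: expected keys x, y, z, wx, wy, wz
```

All six keys are required in every row.

```bash
python3 -m handwheel '[{"x":0.03,"y":-0.026,"z":-0.01,"wx":0,"wy":0,"wz":-4},{"x":0.06,"y":-0.052,"z":-0.02,"wx":0,"wy":0,"wz":-8},{"x":0.09,"y":-0.078,"z":-0.028,"wx":0,"wy":0,"wz":-12},{"x":0.12,"y":-0.104,"z":-0.028,"wx":0,"wy":0,"wz":-16},{"x":0.15,"y":-0.13,"z":-0.028,"wx":0,"wy":0,"wz":-20},{"x":0.18,"y":-0.156,"z":-0.028,"wx":0,"wy":0,"wz":-24},{"x":0.21,"y":-0.182,"z":-0.028,"wx":0,"wy":0,"wz":-28},{"x":0.24,"y":-0.208,"z":-0.028,"wx":0,"wy":0,"wz":-32},{"x":0.27,"y":-0.234,"z":-0.028,"wx":0,"wy":0,"wz":-36},{"x":0.3,"y":-0.26,"z":-0.028,"wx":0,"wy":0,"wz":-40}]' 0.087
python3 -c "
from h import *
togo([.475,-.129,.25],mat([0,0,-1],[.969,-.248,0]))"
```

```text
time: 0.98
position: [0.4414, -0.2158, 0.2505]
tool_rot: [2.629, 1.719, -0.001]
ft_force: [1.4, -0.1, 0.1]
grip_width: 1.001
grip_force: 0.0
shift [ 0.093  -0.0041  0.0005] turn [ 0.   0.  -9.3]
```

```bash
python3 -m handwheel '[{"x":0.03,"y":-0.001,"z":0,"wx":0,"wy":0,"wz":-3},{"x":0.06,"y":-0.003,"z":0,"wx":0,"wy":0,"wz":-6},{"x":0.09,"y":-0.004,"z":0,"wx":0,"wy":0,"wz":-9},{"x":0.09,"y":-0.004,"z":0,"wx":0,"wy":0,"wz":-9},{"x":0.09,"y":-0.004,"z":0,"wx":0,"wy":0,"wz":-9}]'
python3 -c "
from h import *
im,K,W=snap('wrist','w1.png')
print(proj(K,W,[.48,-.129,.116]),proj(K,W,[.6114,.144,.1]))"
```

```text
time: 1.4
position: [0.4744, -0.1318, 0.2505]
tool_rot: [2.485, 1.921, -0.0]
ft_force: [-0.3, -0.9, -0.9]
grip_width: 0.997
grip_force: 0.0
[288.10862182 196.98532997] [ 370.23907167 -210.70326078]
```

View pics/w1.png

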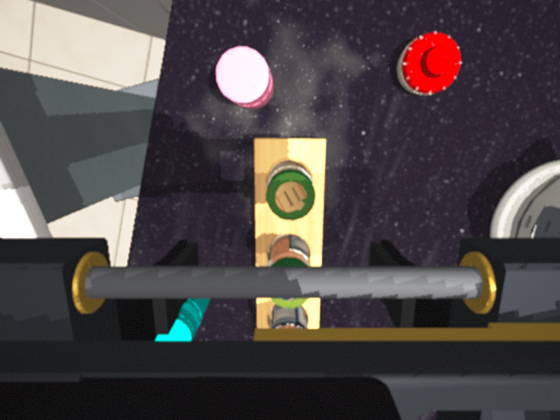

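The target's cap is at (291,194), with a brown/tan sticker. The neighbours in the row are at (290,260) and (290,315), the pink jar is at (244,76). One enlarged crop will confirm.

```bash
python3 -c "
from h import *
a=cv2.imread('pics/w1.png')[130:340,240:345]
b=cv2.imread('pics/side0.png')[145:215,285:350]
o=np.zeros((600,800,3),np.uint8);A=cv2.resize(a,(300,600),interpolation=2);B=cv2.resize(b,(490,528),interpolation=2);o[:,:300]=A;o[:528,305:795]=B;cv2.imwrite('pics/c1.png',o)
K,W=load('w1.png');print(plane(K,W,291,194.5,.116));togo([.48,-.129,.15],mat([0,0,-1],[.969,-.248,0]))"
```

```text
[ 0.48305547 -0.12745618  0.116     ]
shift [0.0061 0.0048 0.1004] turn [-0.   0.  -0.4]
```

View pics/c1.png

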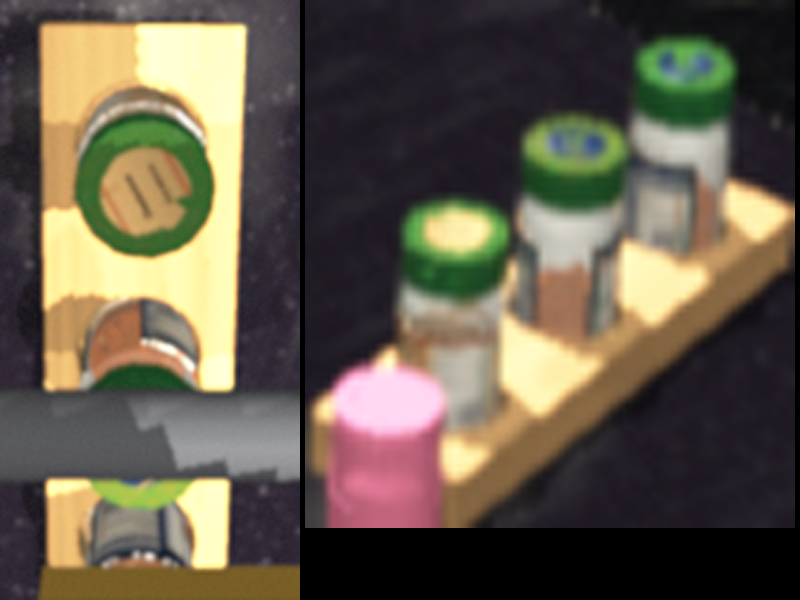

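The first jar, the one nearest the pink jar, is the target: tan/brown sticker. The other two both show blue stickers and dark blue bands. Descending.

```bash
python3 -m handwheel '[{"x":0.007,"y":0.006,"z":0.03,"wx":0,"wy":0,"wz":0},{"x":0.007,"y":0.006,"z":0.06,"wx":0,"wy":0,"wz":0},{"x":0.007,"y":0.006,"z":0.09,"wx":0,"wy":0,"wz":0},{"x":0.007,"y":0.006,"z":0.115,"wx":0,"wy":0,"wz":0},{"x":0.007,"y":0.006,"z":0.14,"wx":0,"wy":0,"wz":0},{"x":0.007,"y":0.006,"z":0.16,"wx":0,"wy":0,"wz":0},{"x":0.007,"y":0.006,"z":0.18,"wx":0,"wy":0,"wz":0},{"x":0.007,"y":0.006,"z":0.192,"wx":0,"wy":0,"wz":0},{"x":0.007,"y":0.006,"z":0.192,"wx":0,"wy":0,"wz":0}]'
python3 -m handwheel '[{"x":0,"y":0,"z":0,"wx":0,"wy":0,"wz":0},{"x":0,"y":0,"z":0,"wx":0,"wy":0,"wz":0},{"x":0,"y":0,"z":0,"wx":0,"wy":0,"wz":0},{"x":0,"y":0,"z":0,"wx":0,"wy":0,"wz":0},{"x":0,"y":0,"z":0,"wx":0,"wy":0,"wz":0},{"x":0,"y":0,"z":0,"wx":0,"wy":0,"wz":0},{"x":0,"y":0,"z":0,"wx":0,"wy":0,"wz":0},{"x":0,"y":0,"z":0,"wx":0,"wy":0,"wz":0},{"x":0,"y":0,"z":0,"wx":0,"wy":0,"wz":0},{"x":0,"y":0,"z":0,"wx":0,"wy":0,"wz":0}]' 0.02 25
```

```text
time: 2.2
position: [0.4789, -0.1294, 0.0558]
tool_rot: [-2.488, -1.911, 0.005]
ft_force: [-0.8, -0.1, 0.4]
grip_width: 0.999
grip_force: 0.0
time: 3.03
position: [0.4817, -0.1286, 0.0588]
tool_rot: [2.489, 1.916, 0.0]
ft_force: [1.1, 0.0, 2.2]
grip_width: 0.515
grip_force: 24.9
```

```bash
python3 -m handwheel '[{"x":0,"y":0,"z":-0.015,"wx":0,"wy":0,"wz":0},{"x":0,"y":0,"z":-0.035,"wx":0,"wy":0,"wz":0},{"x":0,"y":0,"z":-0.06,"wx":0,"wy":0,"wz":0},{"x":0,"y":0,"z":-0.09,"wx":0,"wy":0,"wz":0},{"x":0,"y":0,"z":-0.12,"wx":0,"wy":0,"wz":0},{"x":0,"y":0,"z":-0.15,"wx":0,"wy":0,"wz":0},{"x":0,"y":0,"z":-0.18,"wx":0,"wy":0,"wz":0},{"x":0,"y":0,"z":-0.2,"wx":0,"wy":0,"wz":0},{"x":0,"y":0,"z":-0.2,"wx":0,"wy":0,"wz":0},{"x":0,"y":0,"z":-0.2,"wx":0,"wy":0,"wz":0}]'
python3 -c "
from h import *
im,K,W=snap('wrist','w2.png')
togo([.47,.09,.29],mat([0,0,-1],[.98,.2,0]))
for p in ((.6114,.144,.1),(.47,.05,.1)):print(proj(K,W,p))
T=np.linalg.inv(W);print(T[:3].round(3))"
```

```text
time: 3.87
position: [0.482, -0.1286, 0.2591]
tool_rot: [2.488, 1.915, 0.001]
ft_force: [-0.5, -0.4, -1.4]
grip_width: 0.523
grip_force: 24.9
shift [ 0.2084 -0.0667 -0.0323] turn [ -0.1  -0.  -26.4]
[ 356.23865241 -191.7394249 ]
[214.43869994  -1.57733062]
[[ 0.967 -0.248 -0.062  0.5  ]
 [-0.256 -0.936 -0.241 -0.063]
 [ 0.002  0.248 -0.969  0.423]]
```

```bash
python3 -c "
from h import *
togo([.57,.05,.29],mat([0,0,-1],[1,0,0]))"
```

```text
shift [ 0.1953  0.0402 -0.0324] turn [ -0.1   0.  -14.8]
```

```bash
python3 -m handwheel '[{"x":0.02,"y":0.004,"z":-0.01,"wx":0,"wy":0,"wz":-2},{"x":0.045,"y":0.009,"z":-0.02,"wx":0,"wy":0,"wz":-4},{"x":0.075,"y":0.015,"z":-0.03,"wx":0,"wy":0,"wz":-6},{"x":0.105,"y":0.021,"z":-0.032,"wx":0,"wy":0,"wz":-8},{"x":0.135,"y":0.028,"z":-0.032,"wx":0,"wy":0,"wz":-11},{"x":0.165,"y":0.034,"z":-0.032,"wx":0,"wy":0,"wz":-13},{"x":0.185,"y":0.039,"z":-0.032,"wx":0,"wy":0,"wz":-15},{"x":0.195,"y":0.04,"z":-0.032,"wx":0,"wy":0,"wz":-15},{"x":0.195,"y":0.04,"z":-0.032,"wx":0,"wy":0,"wz":-15},{"x":0.195,"y":0.04,"z":-0.032,"wx":0,"wy":0,"wz":-15}]'
python3 -c "
from h import *
im,K,W=snap('wrist','w3.png')
print(proj(K,W,(.6114,.144,.1)))"
```

```text
time: 4.75
position: [0.5693, 0.049, 0.289]
tool_rot: [-2.217, -2.223, 0.004]
ft_force: [-0.7, -0.7, -1.9]
grip_width: 0.52
grip_force: 24.9
[326.52536099  94.57293213]
```

View pics/w3.png

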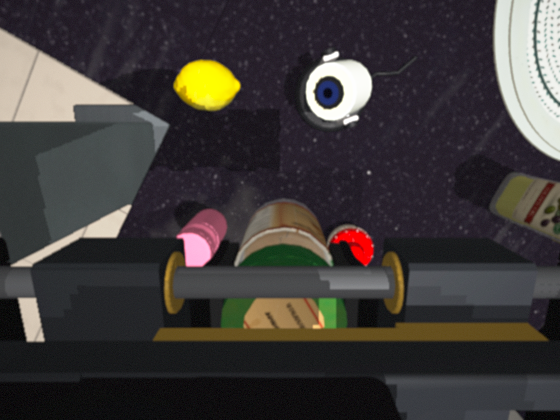

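The jar is held, with its brown/tan label visible at (285,220). The lens is at (327,93) and the fork screws are near (331,56) and (351,120). I'll enlarge to get the lens axis.

```bash
python3 -c "
from h import *
a=cv2.imread('pics/w3.png')[45:135,285:405]
cv2.imwrite('pics/c3.png',cv2.resize(a,(800,600),interpolation=cv2.INTER_CUBIC))"
```

```text
(no output)
```

View pics/c3.png

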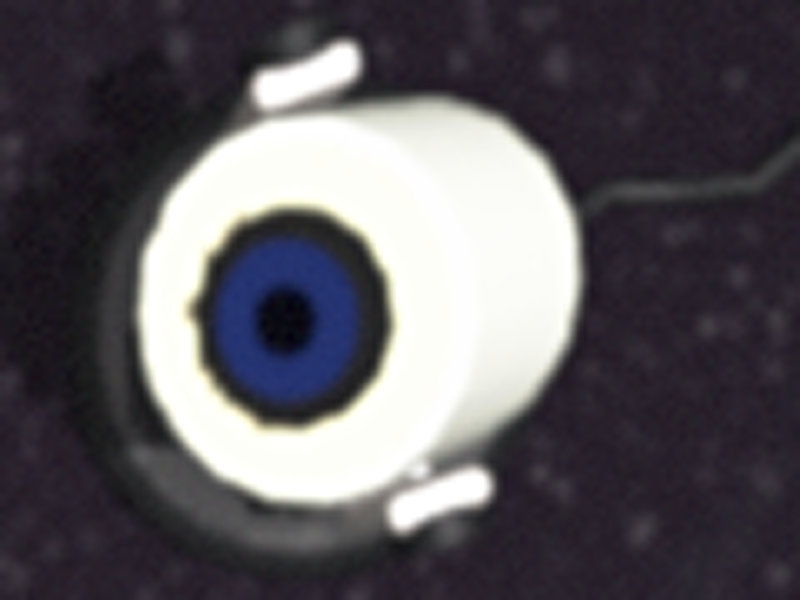

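```bash
cat > fit.py <<'E'
from h import *
from scipy.optimize import least_squares
Wd=load('w3.png');T=load('top0.png');S=load('side0.png')
c=lambda u,v:np.array([285+u/6.667,45+v/6.667])
t=lambda u,v:np.array([205+(u-400)/5,130+(v-300)/5])
def model(q):
    x,y,L,b,e,h=q
    d=np.array([np.cos(b)*np.sin(L),np.sin(b)*np.sin(L),np.cos(L)]);s=np.array([-np.sin(b),np.cos(b),0])
    p=np.array([x,y,.078]);l=p+.03*d;F=l-e*d;return d,s,p,l,F,F-.056*d
def res(q,full=False):
    d,s,p,l,F,B=model(q);a=p+[0,0,q[5]]
    r=[proj(*Wd,l)-c(287,320),proj(*Wd,F)-c(308,308),(proj(*Wd,B)-c(418,275))/2,proj(*Wd,a-.037*s)-c(305,75),proj(*Wd,a+.037*s)-c(440,500),
       proj(*T,l)-t(593,478),proj(*T,a-.037*s)-t(650,432),proj(*T,a+.037*s)-t(525,478),proj(*S,l)-[227,217.4]]
    return np.array(r) if full else np.r_[np.array(r).ravel(),(q[4]-.004)/.004,(q[5]-.006)/.004]
best=min((least_squares(res,[.62,.15,L,np.pi+.3,.004,.006],loss='soft_l1') for L in(.4,.6)),key=lambda o:o.cost)
d,s,p,l,F,B=model(best.x)
if __name__=='__main__':
    print(best.x.round(4),best.cost);print(res(best.x,True).round(1).tolist());print('lens',l,'d',d)
E
python3 fit.py
```

```text
[6.2810e-01 1.5090e-01 5.7820e-01 3.4744e+00 5.9000e-03 3.2000e-03] 78.7974403613642
[[0.1, -0.4], [-0.5, 0.7], [1.9, -0.0], [-0.4, -4.1], [-0.2, 4.1], [-0.6, -0.6], [-27.4, 9.2], [25.9, -10.0], [-1.1, -1.6]]
lens [0.61259357 0.145568   0.10312398] d [-0.51650203 -0.1785398   0.83746594]
```

```bash
sed -i 's/proj(\*T,a-.037\*s)-t(650,432),proj(\*T,a+.037\*s)-t(525,478)/proj(*T,a+.037*s)-t(650,432),proj(*T,a-.037*s)-t(525,478)/; s/\.037/.033/g' fit.py; python3 fit.py
```

```text
[0.6274 0.1508 0.5529 3.4999 0.0062 0.0062] 4.1289381855123235
[[0.2, -0.1], [-0.5, 0.9], [1.3, -0.0], [-0.4, -0.2], [-0.7, 0.2], [-0.5, -0.6], [-0.8, -0.5], [-0.9, -0.2], [-1.0, -1.8]]
lens [0.61261602 0.14528651 0.10352943] d [-0.49183708 -0.1841944   0.85098103]
```

```bash
cat > go.py <<'E'
from fit import *
M=mat(-d,[np.cos(.3),np.sin(.3),0]);g=l+d*(.12+.0488);print('goal',g)
togo(g,M);s=ctrl.get_state();C=R.from_rotvec(s['tool_rot']).as_matrix();f=np.array(s['position'])+C[:,2]*.0488-l
print('z',f@d,'off',np.linalg.norm(f-d*(f@d)),'ang',np.arccos(-C[:,2]@d),np.round(s['joint_positions'],2))
E
python3 go.py
```

```text
goal [0.52959392 0.11419449 0.24717503]
shift [ 0.0663 -0.0397  0.0423] turn [-31.2   6.8 -16.1]
z 0.15590002366778694 off 0.0764962409462995 ang 0.555429098411041 [ 0.47  0.19 -0.69  1.53  0.12  1.48 -0.22]
```

```bash
python3 -m handwheel '[{"x":0.008,"y":-0.005,"z":0,"wx":-4,"wy":0.9,"wz":-2},{"x":0.016,"y":-0.01,"z":0,"wx":-8,"wy":1.7,"wz":-4.1},{"x":0.025,"y":-0.015,"z":0,"wx":-12,"wy":2.6,"wz":-6.2},{"x":0.034,"y":-0.02,"z":0.005,"wx":-16,"wy":3.5,"wz":-8.3},{"x":0.042,"y":-0.025,"z":0.01,"wx":-20,"wy":4.4,"wz":-10.3},{"x":0.05,"y":-0.03,"z":0.015,"wx":-24,"wy":5.2,"wz":-12.4},{"x":0.058,"y":-0.035,"z":0.02,"wx":-28,"wy":6.1,"wz":-14.4},{"x":0.066,"y":-0.04,"z":0.025,"wx":-31.2,"wy":6.8,"wz":-16.1},{"x":0.066,"y":-0.04,"z":0.03,"wx":-31.2,"wy":6.8,"wz":-16.1},{"x":0.066,"y":-0.04,"z":0.03,"wx":-31.2,"wy":6.8,"wz":-16.1}]'
python3 go.py
```

```text
time: 5.63
position: [0.5354, 0.1133, 0.2573]
tool_rot: [1.659, 2.22, 0.659]
ft_force: [-0.6, -0.6, -1.3]
grip_width: 0.517
grip_force: 24.9
goal [0.52959392 0.11419449 0.24717503]
shift [ 0.0022 -0.0099  0.006 ] turn [-0.2 -0.1 -0.2]
z 0.12595388490875145 off 0.009953986781251145 ang 0.0033008185544549833 [-0.03 -0.3  -0.14  2.12 -0.2   0.79  0.21]
```

```bash
python3 -m handwheel '[{"x":0.001,"y":-0.005,"z":0.006,"wx":0,"wy":0,"wz":0},{"x":0.002,"y":-0.01,"z":0.012,"wx":0,"wy":0,"wz":0},{"x":0.002,"y":-0.01,"z":0.012,"wx":0,"wy":0,"wz":0},{"x":0.002,"y":-0.01,"z":0.012,"wx":0,"wy":0,"wz":0},{"x":0.002,"y":-0.01,"z":0.012,"wx":0,"wy":0,"wz":0}]'
python3 go.py
```

```text
time: 6.05
position: [0.5336, 0.1168, 0.2443]
tool_rot: [1.655, 2.22, 0.66]
ft_force: [0.3, 0.1, -0.8]
grip_width: 0.514
grip_force: 24.9
goal [0.52959392 0.11419449 0.24717503]
shift [-0.0012 -0.0024 -0.0049] turn [-0.1 -0.1 -0. ]
z 0.11506176254327485 off 0.0026639160911363633 ang 0.0013452874982446516 [-0.02 -0.3  -0.16  2.14 -0.2   0.76  0.21]
```

```bash
python3 -m handwheel '[{"x":-0.001,"y":0.001,"z":0.002,"wx":0,"wy":0,"wz":0},{"x":-0.001,"y":0.001,"z":0.002,"wx":0,"wy":0,"wz":0},{"x":-0.001,"y":0.001,"z":0.002,"wx":0,"wy":0,"wz":0},{"x":-0.001,"y":0.001,"z":0.002,"wx":0,"wy":0,"wz":0}]'
python3 go.py
python3 - <<'E'
from fit import *
print(ctrl.get_state()['joint_positions'][1])
im,K,W=snap('side','s4.png')
s=ctrl.get_state();C=R.from_rotvec(s['tool_rot']).as_matrix();f=np.array(s['position'])+C[:,2]*.0488
a=im[:,:,::-1].copy()
o=proj(K,W,l+.12*d);x,y=(o-[50,37]).astype(int);k=8
a=cv2.resize(a[y:y+75,x:x+100],(800,600),interpolation=2)
q=lambda p:tuple(((proj(K,W,p)-[x,y]+.5)*k).astype(int).tolist())
cv2.line(a,q(l),q(l+.25*d),(0,0,255),1);cv2.circle(a,q(f),5,(255,0,255),1)
th=np.linspace(0,6.28,30)
for c in th: cv2.circle(a,q(f+.022*(np.cos(c)*C[:,0]+np.sin(c)*C[:,1])),2,(255,255,0),-1)
cv2.imwrite('pics/c4.png',a)
E
```

```text
time: 6.38
position: [0.5354, 0.1175, 0.2425]
tool_rot: [1.654, 2.222, 0.661]
ft_force: [-0.4, -0.1, -1.0]
grip_width: 0.515
grip_force: 24.9
goal [0.52959392 0.11419449 0.24717503]
shift [-0.0013 -0.0031 -0.0074] turn [-0.1 -0.1  0. ]
z 0.11259585127560352 off 0.0032988110601285176 ang 0.003150502465247269 [-0.02 -0.29 -0.16  2.14 -0.2   0.76  0.22]
-0.2912658828835321
```

View pics/c4.png

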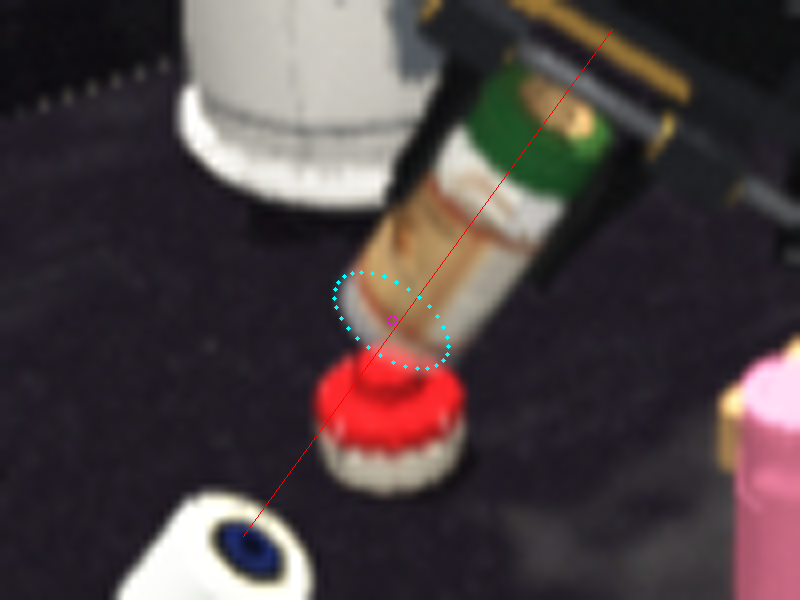

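The crop shows the brown jar held with its underside at (395,320). The lens axis, drawn from the lens at (245,540), runs along the jar axis to within a few mm. The foot is about 113 mm from the lens. Handing in.

```bash
python3 -m handwheel '[{"x":0,"y":0,"z":0,"wx":0,"wy":0,"wz":0},{"x":0,"y":0,"z":0,"wx":0,"wy":0,"wz":0},{"x":0,"y":0,"z":0,"wx":0,"wy":0,"wz":0},{"x":0,"y":0,"z":0,"wx":0,"wy":0,"wz":0},{"x":0,"y":0,"z":0,"wx":0,"wy":0,"wz":0},{"x":0,"y":0,"z":0,"wx":0,"wy":0,"wz":0}]' && python3 go.py && python3 -c "
from bench import ctrl
print(ctrl.close_job())"
```

```text
time: 6.93
position: [0.5351, 0.118, 0.2424]
tool_rot: [1.653, 2.223, 0.661]
ft_force: [-0.4, 0.4, -0.3]
grip_width: 0.52
grip_force: 24.9
goal [0.52959392 0.11419449 0.24717503]
shift [-0.0018 -0.0029 -0.0075] turn [-0.1 -0.2  0.1]
z 0.112490200740769 off 0.0034170156259377285 ang 0.003657808429648036 [-0.02 -0.29 -0.16  2.14 -0.2   0.76  0.22]
the job is handed in; nothing more can be done
None
```

I handed the job in at about 6.9 s with the brown-labelled jar held steady, its underside facing the lens about 112 mm away and about 3 mm off the axis by my own measurement; no verdict came back.

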